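# Tip out the chocolate hopper

### The job

On the pastry counter, tip the copper-coloured hopper over past its balance point so that both gold chocolates drop into the white tray in front of it, then ease the empty hopper back until it stands upright on its rest. Swing it gently both ways, never flinging or slamming it, and leave the white hopper upright.

Things in the scene. Friction and masses are not known exactly. Their poses are not given: they have to be found in the camera images.
- copper_hopper: Copper tub, brass bar handle, hinged on a fixed stand. Origin mid-hinge, 125 mm above counter. Upright: z up, x level = the way it tips; tips about +y to a stop at 1.75 rad. Bar: 12 mm round along y, axis at x -105, z +92 mm (turns with the tub), free for y +-43 mm, no more within 35 mm. About 2 N at the bar starts it; beyond balance, near 0.7 rad, it falls over by itself, damped (about 1 rad/s), and stays.
- white_hopper: Bystander: same hopper in white, black bar, two dark chocolates, own stand and tray; leave it upright. Origin and axes as the copper one. Both tubs, own frame: 110 mm wide, floor x -65 to 0 mm, back wall 55 mm high, front wall slopes 45 deg out from the hinge to a lip at x 59, z 61 mm; weight 0.85 kg +-15 %. Led back below 0.6 rad a tub settles upright by itself. Swing at most 2.5 rad/s.
- gold_1: Gold foil chocolate, a squat barrel 34 mm across, 34 mm high, 30 g, origin under its base. Starts in the copper tub beside gold_2.
- gold_2: The other gold chocolate, same size. The copper stand's fixed white tray, for both, spans x +6 to +214 mm, y +-66 mm from the hinge (upright tub's axes); floor 9 mm, walls 50 mm above counter. Hinge posts beside the tub rise to 138 mm.
Things that resemble listed ones, but are neither listed nor needed, are in the scene too. Leave any pink look-alike of the gold_2 alone. Leave any turquoise look-alike of the gold_1 alone.

How it is judged:
By the outcome, as a careful person would: the job done as asked, in the order asked, and still so for the second after the job is handed in, with the robot touching nothing.
It also fails if it takes over 51 s, if anything falls off the work surface, if the arm or the gripper's body presses on something with over 40 N, if the wrist force passes 120 N, or if a joint passes its speed limit or range.

### The arm

A 6-joint arm with a two-finger parallel gripper is mounted at the origin on the work surface. World frame = base frame: x ahead of the robot, y to its left, z up, the work surface at z = 0. Lengths are in m, angles in rad, forces in N, time in s.
With the tool pointing down it reaches from about 0.35 to 0.775 m from the base axis. Payload 5.5 kg.
Tool frame: the origin (TCP) lies at the very end of the fingers, on their centre line; the grasp point (between the pads) lies 19 mm behind it; x points along the fingers, y is the direction in which the jaws open and shut, and the axes are right-handed (so a half turn about x gives the same grasp; the last joint's range is limited). The gripper opens to 85 mm and grips with 20 to 120 N. Pads are 22 mm wide; open, the fingers measure 114 mm over their backs; the gripper's body (76 mm by 85 mm) begins 54 mm behind the grasp point. The pads swing forward as they close: fully open they stand 13 mm farther back than shut.
Start: joints at [-1.47, 0.313, 0.046, 1.304, 0, 1.431], TCP at [0.137, -0.558, 0.231] pointing down, gripper open.
Joint ranges: [-2.76, 2.76], [-0.86, 1.69], [-1.03, 1.26], [-2.2, 2.34], [-1.47, 1.5], [-3.14, 3.14]. Speed limits (rad/s): [2.57, 2.57, 3.14, 3.14, 3.14, 3.14].

### API

Orientations are given as a unit quaternion [w, x, y, z].
In Python, from workcell import env gives the robot as it stands.
- The arm moves only by the tool servo_tool, never from a script. Its argument "increments" is a list of rows, each an object with "offset": the shift along the tool's x, y, z in cm, a list of three; "yaw": the turn about the tool's x in degrees. In form: [{"offset": [x, y, z], "yaw": yaw}, ...]. A call has exactly 8 rows; each row is the pose to reach, as a shift and turn from the pose commanded when the call began, along the tool's axes at that moment; what a row does not reach only later rows make up. A row lasts 1/10 s, in which the tool goes at most 50 mm and 8.59 degrees, less where a joint would pass 70% of its speed; a pose out of reach is approached as far as the arm can. A call with a gripper value outside its range is refused whole. "claw" is the opening, from 0 (shut) to 1 (fully open), set as the call begins (left out, the last holds). The fingers move at their own pace and stop on an object; "force" is the grip in N (left out, the last holds). Time passes only in rows, so rows that repeat a pose let the fingers close, or fill a call up. It gives the time, the measured TCP pose, the force and the opening at its end, in the units of the state.
- env.get_state(): the state, without advancing time (a new reading comes with each control period).
- env.read_camera(name): name is "scene" or "side" or "wrist"; returns (picture, depth): 420x560x3 uint8, red, green, blue; 420x560 float32, m along the optical axis (not along the pixel's ray), 0 where there is no reading.
- env.camera_model(name): a dict with "vertical_fov" (degrees; the focal length in pixels is half the picture's height over the tangent of half this angle, whatever the lens; pixels are square), "cx", "cy" (the principal point, pixels), "D" ([k1, k2, p1, p2, k3] as OpenCV has them; the pictures are not rectified), "world_from_camera" (4x4, takes a point from camera to world coordinates). Camera axes: x right, y up, looking along -z (the intrinsics and any distortion apply to the point x, -y, -z); pixel columns grow to the right and rows downward; lengths in m; the calibration is good to about 2 mm. A picture is of the moment at which its call begins: read the wrist's pose just before it. camera_model takes no time and is no camera call; for the wrist camera it gives the pose at the moment of the call.
- env.hand_in(): hands the job in, once; it reports no verdict.
The state is a dict: "clock": time; "joint_pos": joint angles; "qvel": joint speeds; "tau": joint torques, N m; "tcp_pos": TCP position; "orientation": TCP orientation; "wrist_force": force on the tool from outside, world axes, zero at the start; "ft_torque": the same for the moment, N m; "finger_gap": finger opening in m.
Only numpy, scipy, OpenCV 4.12 (cv2) and the standard library are available. Lean on these libraries where they do the work, as an engineer would, in place of code of your own. Each camera call takes 0.05 s, during which the arm holds its last target.

## Working session

There is one attempt and no reset: what is moved stays moved. The work goes in short steps, Python scripts to look and compute and a tool call to move; the robot and the scene stay as the last step left them, time stands still between calls to the robot, and variables do not carry over. Pictures are saved under pics/ and viewed, and the job is handed in when it is done.

Besides the shell and the picture viewer there is one more tool, called after "Request:" as a command line: name --argument value ..., lists and objects as JSON in quotes. servo_tool: Moves the arm, as the interface text tells. Its arguments: {"type":"object","properties":{"increments":{"type":"array","items":{"type":"object","properties":{"offset":{"type":"array","items":{"type":"number"}},"yaw":{"type":"number"}}}},"claw":{"type":"number"},"force":{"type":"number"}},"required":["increments"]}

```bash
ls; mkdir -p pics
cat > h.py <<'E'
import numpy as np,cv2
from workcell import env
def K(m,h=420):
    f=h/2/np.tan(np.radians(m['vertical_fov'])/2)
    return np.array([[f,0,m['cx']],[0,f,m['cy']],[0,0,1.]]),np.array(m['D'],float)
def grab(n,tag):
    m=env.camera_model(n); p,d=env.read_camera(n)
    cv2.imwrite(f'pics/{tag}.png',p[:,:,::-1]); np.savez(f'pics/{tag}.npz',d=d,p=p,W=np.array(m['world_from_camera']),K=K(m)[0],D=K(m)[1])
    return p,d,m
def pts(tag,uv):
    z=np.load(f'pics/{tag}.npz'); uv=np.array(uv,float).reshape(-1,2)
    n=cv2.undistortPoints(uv[:,None],z['K'],z['D'])[:,0]
    d=np.array([z['d'][int(round(v)),int(round(u))] for u,v in uv])
    P=np.c_[n[:,0]*d,-n[:,1]*d,-d]
    return P@z['W'][:3,:3].T+z['W'][:3,3]
def cloud(tag):
    z=np.load(f'pics/{tag}.npz'); h,w=z['d'].shape
    u,v=np.meshgrid(np.arange(w),np.arange(h)); uv=np.c_[u.ravel(),v.ravel()].astype(float)
    n=cv2.undistortPoints(uv[:,None],z['K'],z['D'])[:,0]; d=z['d'].ravel()
    P=np.c_[n[:,0]*d,-n[:,1]*d,-d]@z['W'][:3,:3].T+z['W'][:3,3]
    return P,z['p'].reshape(-1,3),d>0
def proj(tag,X):
    z=np.load(f'pics/{tag}.npz'); X=np.atleast_2d(X)
    C=(X-z['W'][:3,3])@z['W'][:3,:3]; C=C*[1,-1,-1]
    return cv2.projectPoints(C,np.zeros(3),np.zeros(3),z['K'],z['D'])[0][:,0]
E
python3 - <<'E'
from h import *
for n in('scene','side','wrist'): grab(n,n+'0')
print(env.get_state())
E
```

```text
pics
{'clock': 0.15, 'joint_pos': array([-1.46959712e+00,  3.13836130e-01,  4.52180760e-02,  1.30357354e+00,
       -1.09888665e-05,  1.43119998e+00]), 'qvel': array([ 2.02825257e-03, -2.72535939e-03,  1.97675290e-03,  7.01839069e-05,
        3.46195688e-04,  1.20231642e-03]), 'tau': array([ 2.05280427e-03, -4.81067741e+01,  2.98814213e+01,  1.39417313e-02,
       -2.06566151e-04, -1.66756571e-06]), 'tcp_pos': array([ 0.13707377, -0.55802909,  0.23060007]), 'orientation': array([ 0.08443525,  0.70199341,  0.08542182, -0.70198223]), 'wrist_force': array([-0.26696908,  0.50625749, -1.13797451]), 'ft_torque': array([ 0.01525587, -0.04120256, -0.03601817]), 'finger_gap': 0.08533544770887279}
```

View pics/scene0.png

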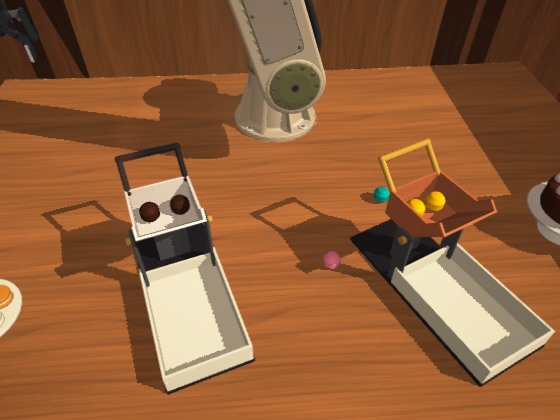

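View pics/side0.png

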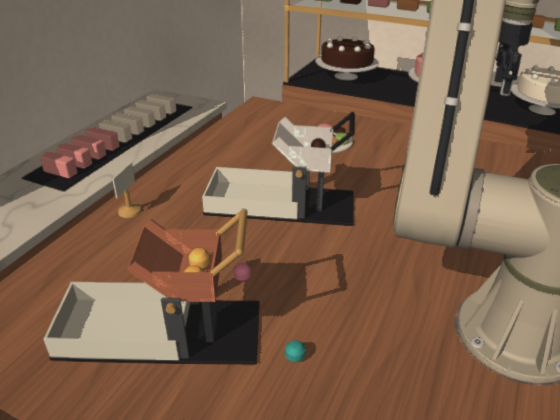

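View pics/wrist0.png

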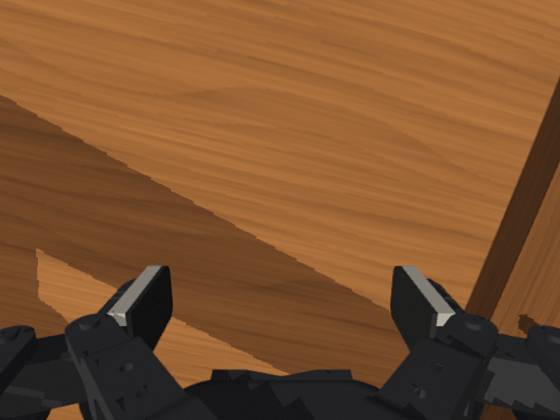

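The scene view shows the copper hopper at right: bar from about (381,158) to (430,142), tub near (435,205), tray rim corners near (550,333) and (482,380). The white hopper is at left. A teal look-alike sits at (382,194) and a pink one at (332,260). Next I measure the bar and tray from depth.

Run:
```python
from h import *
for t in('scene0','side0'):
    z=np.load(f'pics/{t}.npz'); print(t,z['W'][:3,3].round(3),z['D'],z['K'][0,0])
P,c,ok=cloud('scene0'); c=c.astype(int)
u=np.tile(np.arange(560),420);v=np.repeat(np.arange(420),560)
# bar
m=ok&(u>375)&(u<445)&(v>130)&(v<205)&(P[:,2]>0.195)&(P[:,2]<0.26)
X=P[m];print('bar',len(X),X.min(0),X.max(0))
# bright tray pixels near z=.05
m=ok&(u>385)&(P[:,2]>0.046)&(P[:,2]<0.056)&(c.min(1)>110)
X=P[m];r=cv2.minAreaRect((X[:,:2]*1000).astype(np.float32));print('tray',len(X),r,cv2.boxPoints(r))
for n,q in dict(bl=(381,157),br=(430,142),bm=(406,149),lipR=(493,207),post=(402,241),floor=(470,300),g1=(417,206),g2=(436,199),teal=(382,194),pink=(332,260)).items(): print(n,pts('scene0',q)[0].round(4))
def crop(t,x0,y0,x1,y1,k):
    im=cv2.imread(f'pics/{t}.png')[y0:y1,x0:x1]; cv2.imwrite(f'pics/{t}_c.png',cv2.resize(im,None,fx=k,fy=k,interpolation=cv2.INTER_CUBIC))
crop('scene0',360,125,510,265,5);crop('side0',120,195,270,345,4)
```

```text
scene0 [ 1.045 -0.066  0.702] [0.05108772 0.         0.         0.         0.        ] 446.7833544542731
side0 [0.13  0.738 0.666] [-0.11170547  0.          0.          0.          0.        ] 514.3873072117641
bar 572 [0.42029551 0.14667957 0.19500478] [0.4912096  0.25712376 0.22502707]
tray 925 ((603.74755859375, 366.198486328125), (214.151123046875, 313.4661560058594), 24.612499237060547) [[441.12427 464.0969 ]
 [571.6764  179.11061]
 [766.37085 268.30008]
 [635.8187  553.2864 ]]
bl [0.4629 0.152  0.2211]
br [0.4272 0.2473 0.2201]
bm [0.4443 0.1999 0.2209]
lipR [0.5647 0.3113 0.1916]
post [0.5715 0.1772 0.1272]
floor [0.6179 0.3103 0.0087]
g1 [0.5257 0.2084 0.1621]
g2 [0.5097 0.2464 0.1605]
teal [0.3546 0.2123 0.0275]
pink [0.5282 0.0747 0.0294]
```

View pics/scene0_c.png

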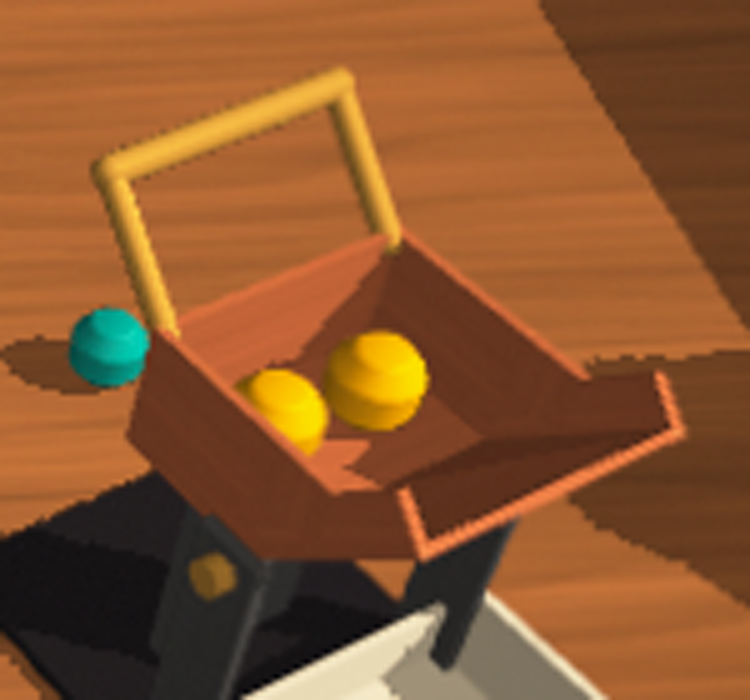

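View pics/side0_c.png

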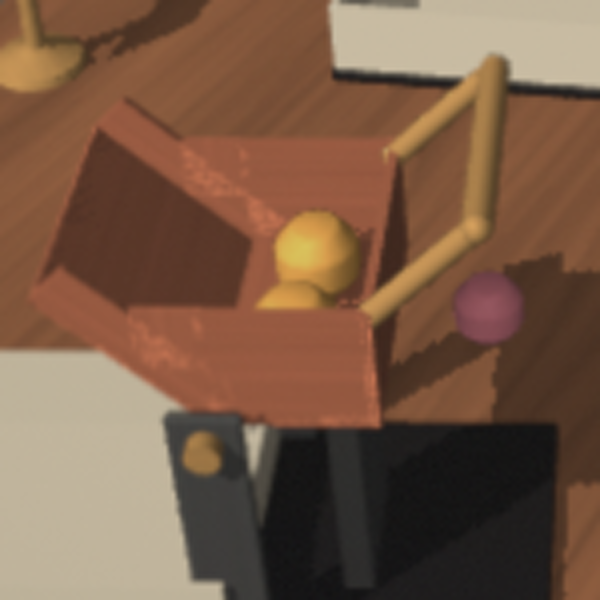

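Close-up: brass bar ends at about (381,159) and (429,141), golds at (415,207) and (435,200) inside the tub; hopper is upright. Now I fit the pose more tightly.

Run:
```python
from h import *
for t,roi in(('scene0',(370,130,450,190)),('side0',(210,200,255,275))):
    P,c,ok=cloud(t); c=c.astype(int)
    u=np.tile(np.arange(560),420);v=np.repeat(np.arange(420),560)
    inr=(u>roi[0])&(u<roi[2])&(v>roi[1])&(v<roi[3])
    m=ok&inr&(P[:,2]>0.2115)&(P[:,2]<0.235)
    X=P[m]; 
    l=cv2.fitLine(X.astype(np.float32),cv2.DIST_HUBER,0,.01,.01).ravel()
    s=(X-l[3:])@l[:3]; print(t,len(X),'dir',l[:3],'ang',np.degrees(np.arctan2(l[1],l[0])),'len',s.min(),s.max(),'mid',(l[3:]+l[:3]*(s.min()+s.max())/2).round(4), 'zmax',X[:,2].max())
# tray tops
for t in('scene0','side0'):
    P,c,ok=cloud(t);c=c.astype(int)
    m=ok&(P[:,2]>0.045)&(P[:,2]<0.055)&(c.min(1)>90)&(P[:,1]>0.13)&(P[:,0]>.5)
    th=np.radians(20.5);ex=np.array([np.cos(th),np.sin(th)]);ey=np.array([-np.sin(th),np.cos(th)])
    X=P[m][:,:2];a=X@ex;b=X@ey
    print(t,len(X),np.percentile(a,[0.5,2,98,99.5]).round(4),np.percentile(b,[.5,2,98,99.5]).round(4))
    r=cv2.minAreaRect((X*1000).astype(np.float32));print(r)
```

```text
scene0 411 dir [-0.41500717  0.9098042   0.00503282] ang 114.520096 len -0.058113253045489865 0.053713053202893 mid [0.4461 0.1994 0.2205] zmax 0.22502706975545317
side0 410 dir [-0.41761315  0.9084859  -0.01589482] ang 114.68731 len -0.06196104156261026 0.04721947664106584 mid [0.4421 0.2002 0.2208] zmax 0.22526351989369875
scene0 1260 [0.5984 0.6037 0.8092 0.8105] [-0.0306 -0.0294  0.1222  0.1235]
((602.3973388671875, 367.3001403808594), (216.05776977539062, 317.0880126953125), 24.540451049804688)
side0 947 [0.5872 0.592  0.8083 0.8098] [-0.0241 -0.0225  0.1235  0.1245]
((638.5819091796875, 288.3753967285156), (217.13612365722656, 145.55349731445312), 24.83576011657715)
```

```bash
cat >> h.py <<'E'
from scipy.spatial.transform import Rotation as R
YAW=np.radians(24.6);EX=np.array([np.cos(YAW),np.sin(YAW),0]);H=np.array([0.444,0.1998,0])+0.105*EX;H[2]=.125
def bar(th): 
    x=-.105*np.cos(th)+.092*np.sin(th); z=.105*np.sin(th)+.092*np.cos(th); return H+x*EX+[0,0,z]
def rot():
    s=env.get_state(); w,x,y,z=s['orientation']; return R.from_quat([x,y,z,w]).as_matrix(),s
def rel(world):
    M,s=rot(); return (M.T@(np.array(world)-s['tcp_pos'])*100).round(2)
E
python3 - <<'E'
from h import *
M,s=rot();print(M.round(3)); print('tool y az',np.degrees(np.arctan2(M[1,1],M[0,1])))
print(H,bar(0)); 
for p in((.137,-.558,.38),(.42,-.28,.40),(.47,0,.40),(.444,.2,.35)): print(p,rel(p))
print(pts('scene0',[(150,150),(150,300),(180,148),(120,158)]).round(3))
E
```

```text
[[-0.     0.238 -0.971]
 [ 0.001 -0.971 -0.238]
 [-1.    -0.001 -0.   ]]
tool y az -76.20342338782937
[0.53946979 0.24350948 0.125     ] [0.444  0.1998 0.217 ]
(0.137, -0.558, 0.38) [-14.94  -0.03   0.  ]
(0.42, -0.28, 0.4) [-16.91 -20.28 -34.11]
(0.47, 0, 0.4) [-16.87 -46.28 -45.64]
(0.444, 0.2, 0.35) [-11.84 -66.31 -47.89]
[[ 0.419 -0.241  0.224]
 [ 0.58  -0.262  0.011]
 [ 0.125 -0.247  0.002]
 [ 0.433 -0.289  0.22 ]]
```

Request:
servo_tool --increments '[{"offset":[-5,0,0],"yaw":-8},{"offset":[-9,-1.4,-2.5],"yaw":-16},{"offset":[-13,-2.5,-5],"yaw":-24},{"offset":[-16,-4.5,-9],"yaw":-32},{"offset":[-17,-7,-13],"yaw":-40},{"offset":[-17,-9.5,-17.3],"yaw":-48},{"offset":[-17,-12,-21.6],"yaw":-56},{"offset":[-17,-14.5,-26],"yaw":-64}]' --claw 0.4

```text
clock: 0.95
tcp_pos: [0.3547, -0.3553, 0.4014]
orientation: [-0.446, -0.549, -0.445, 0.549]
wrist_force: [0.1, -0.3, -0.8]
finger_gap: 0.034
```

Run:
```python
from h import *
M,s=rot();print(s['tcp_pos'],s['joint_pos'],s['finger_gap'],'az',np.degrees(np.arctan2(M[1,1],M[0,1])))
for p in((.43,-.25,.40),(.49,-.05,.40),(.48,.1,.38),(.444,.2,.35)): print(p,rel(p))
```

```text
[ 0.35473862 -0.35534423  0.40138117] [-9.46251401e-01  1.82891453e-01  2.89925742e-01  1.67743782e+00
 -1.80407642e-05  8.32325412e-01] 0.03403499082777961 az -11.904942959165417
(0.43, -0.25, 0.4) [  0.14   5.19 -11.86]
(0.49, -0.05, 0.4) [  0.13   6.94 -32.67]
(0.48, 0.1, 0.38) [  2.13   2.86 -47.14]
(0.444, 0.2, 0.35) [  5.12  -2.72 -56.18]
```

Request:
servo_tool --increments '[{"offset":[0,2,-4.5],"yaw":-4},{"offset":[0,4,-9],"yaw":-8},{"offset":[0,5.5,-13.7],"yaw":-12},{"offset":[0,6.5,-18.5],"yaw":-16},{"offset":[0,7,-23.4],"yaw":-20},{"offset":[0,7,-28.3],"yaw":-24},{"offset":[0,6.8,-33.2],"yaw":-28},{"offset":[1,6,-38],"yaw":-32}]'

```text
clock: 1.75
tcp_pos: [0.4935, 0.0038, 0.3916]
orientation: [0.58, 0.406, 0.579, -0.406]
wrist_force: [0.9, -0.5, -0.4]
finger_gap: 0.0339
```

Run:
```python
from h import *
M,s=rot();print(s['tcp_pos'],s['joint_pos'],s['finger_gap'],'az',np.degrees(np.arctan2(M[1,1],M[0,1])))
for p in((.444,.2,.32),(.444,.2,.217)): print(p,rel(p))
```

```text
[0.49348949 0.0037853  0.39164703] [-1.55147123e-01  1.59309294e-01  2.36993636e-01  1.64672357e+00
 -1.15834292e-05  1.06724319e+00] 0.03392901525976205 az 19.962231076381133
(0.444, 0.2, 0.32) [  7.15   2.04 -20.14]
(0.444, 0.2, 0.217) [ 17.45   2.02 -20.15]
```

Request:
servo_tool --increments '[{"offset":[1,0.5,-4.5],"yaw":-1},{"offset":[2,1,-9],"yaw":-2},{"offset":[3,1.5,-13.5],"yaw":-3},{"offset":[4.5,1.8,-17.5],"yaw":-4},{"offset":[6,2,-20.1],"yaw":-4.6},{"offset":[8,2,-20.1],"yaw":-4.6},{"offset":[9,2,-20.1],"yaw":-4.6},{"offset":[9,2,-20.1],"yaw":-4.6}]'

```text
clock: 2.55
tcp_pos: [0.4425, 0.1974, 0.2998]
orientation: [0.594, 0.382, 0.595, -0.384]
wrist_force: [0.1, -0.3, 0.2]
finger_gap: 0.034
```

Run:
```python
from h import *
for n in('wrist','side','scene'): grab(n,n+'1')
M,s=rot();print(s['tcp_pos'],s['joint_pos'],s['finger_gap'],'az',np.degrees(np.arctan2(M[1,1],M[0,1])))
print(rel(bar(0)), proj('wrist1',bar(0)),proj('wrist1',bar(0)+.043*np.array([-EX[1],EX[0],0])))
im=np.hstack([cv2.imread('pics/side1.png'),cv2.imread('pics/scene1.png')]);cv2.imwrite('pics/both1.png',cv2.resize(im,(800,300)))
```

```text
[0.44401229 0.19723329 0.30205066] [ 2.52672716e-01  1.26734602e-01 -1.98094285e-02  1.42321938e+00
 -9.71131321e-05  1.39894728e+00] 0.03411343713462283 az 24.323310065373228
[ 8.51  0.1  -0.24] [[286.28290986 216.8974232 ]] [[286.25013026 149.15371033]]
```

View pics/wrist1.png

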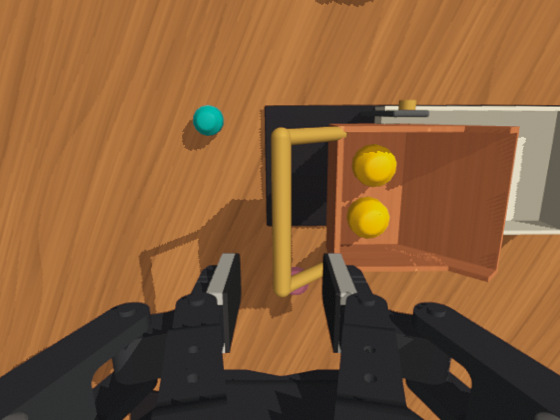

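View pics/both1.png

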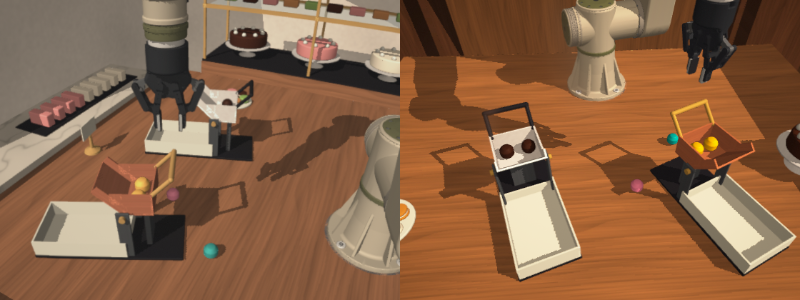

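Wrist view: bar vertical in picture at column ~282, rows 135–290 (mid 213), within ~2.5 mm of prediction; both golds are in the tub at (375,166) and (369,217). I descend to straddle the bar.

Request:
servo_tool --increments '[{"offset":[1.5,0,-0.4],"yaw":-0.3},{"offset":[3,0,-0.4],"yaw":-0.3},{"offset":[4.5,0,-0.4],"yaw":-0.3},{"offset":[6,0,-0.4],"yaw":-0.3},{"offset":[7.5,0,-0.4],"yaw":-0.3},{"offset":[9,0,-0.4],"yaw":-0.3},{"offset":[10.2,0,-0.4],"yaw":-0.3},{"offset":[10.2,0,-0.4],"yaw":-0.3}]'

```text
clock: 3.5
tcp_pos: [0.4414, 0.2008, 0.1984]
orientation: [0.595, 0.381, 0.596, -0.382]
wrist_force: [-0.2, 0.0, -0.7]
finger_gap: 0.0341
```

Run:
```python
from h import *
for n in('wrist','side'): grab(n,n+'2')
M,s=rot();print(s['tcp_pos'],s['wrist_force'],'az',np.degrees(np.arctan2(M[1,1],M[0,1])))
print(M.round(3),rel(bar(0)))
im=cv2.imread('pics/side2.png')[150:350,120:320];cv2.imwrite('pics/s2c.png',cv2.resize(im,(600,600)))
```

```text
[0.44218716 0.20118081 0.19982859] [ 0.99588576 -0.23148647  0.42709875] az 24.66243185266737
[[ 0.001  0.909  0.417]
 [ 0.     0.417 -0.909]
 [-1.     0.001  0.   ]] [-1.72  0.11  0.2 ]
```

View pics/wrist2.png

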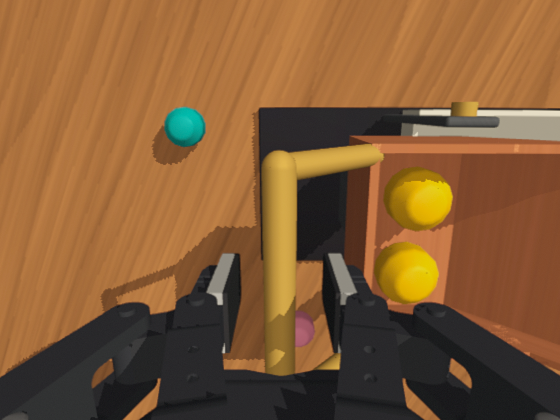

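View pics/s2c.png

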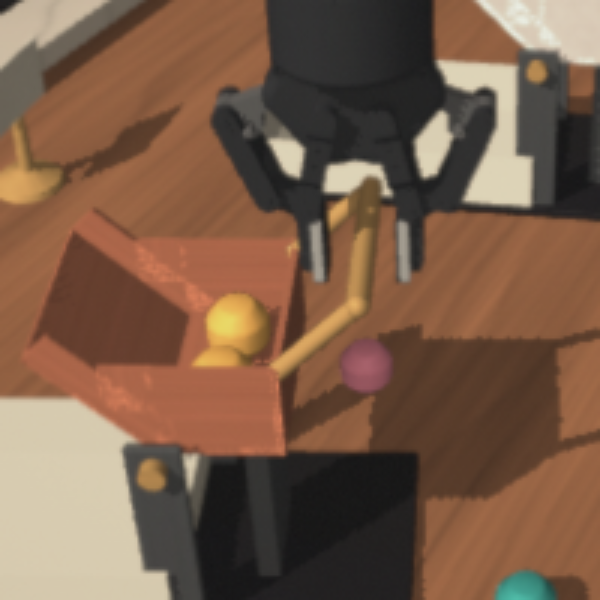

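Bar (column ~280) lies centred between the pads (232–332). I narrow the fingers to a loose cage and begin following the arc gently.

Request:
servo_tool --increments '[{"offset":[0,0,0],"yaw":0},{"offset":[0,0,0],"yaw":0},{"offset":[-0.1,0.1,0],"yaw":0},{"offset":[-0.4,0.4,0],"yaw":0},{"offset":[-0.7,0.7,0],"yaw":0},{"offset":[-1.0,1.0,0],"yaw":0},{"offset":[-1.5,1.5,0],"yaw":0},{"offset":[-1.9,2.0,0],"yaw":0}]' --claw 0.2 --force 20

```text
clock: 4.4
tcp_pos: [0.4588, 0.2093, 0.2186]
orientation: [0.595, 0.381, 0.596, -0.382]
wrist_force: [-7.1, -3.8, 4.9]
finger_gap: 0.0168
```

Run:
```python
from h import *
for n in('wrist','side'): grab(n,n+'3')
print(rel(bar(.2)),env.get_state()['wrist_force'])
im=cv2.imread('pics/side3.png')[150:350,120:320];im=np.hstack([cv2.resize(im,(420,420)),cv2.imread('pics/wrist3.png')[:,180:]]);cv2.imwrite('pics/c3.png',im)
```

```text
[-1.68  0.17  0.24] [-3.3489515  -1.84404292  4.76531588]
```

View pics/c3.png

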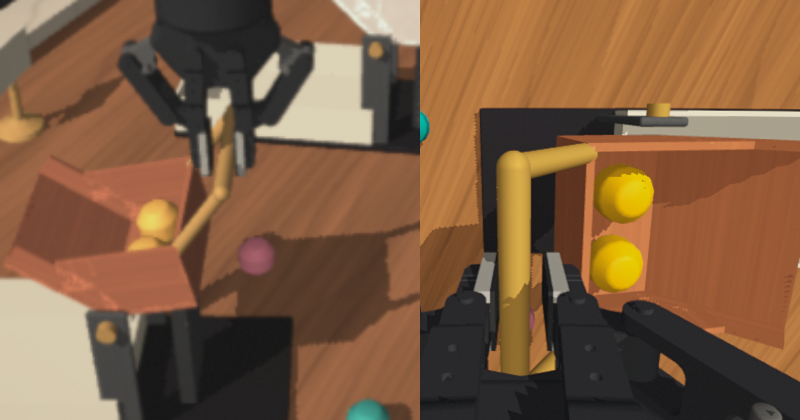

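Hopper is tipping (about 0.2 rad), bar caged between the pads, force about 4 N. Continuing.

Request:
servo_tool --increments '[{"offset":[-0.4,0.56,0],"yaw":0},{"offset":[-0.8,1.15,0],"yaw":0},{"offset":[-1.15,1.75,0],"yaw":0},{"offset":[-1.45,2.4,0],"yaw":0},{"offset":[-1.75,3.0,0],"yaw":0},{"offset":[-2.0,3.65,0],"yaw":0},{"offset":[-2.2,4.3,0],"yaw":0},{"offset":[-2.4,5.0,0],"yaw":0}]'

```text
clock: 5.3
tcp_pos: [0.5061, 0.231, 0.2424]
orientation: [0.595, 0.382, 0.595, -0.381]
wrist_force: [-1.6, -0.9, 1.6]
finger_gap: 0.0168
```

Run:
```python
from h import *
for t in (.6,.65,.7,.75,.8,.85,.9,.95,1.,1.05,1.1,1.15,1.2,1.25,1.3,1.35,1.4,1.45,1.5,1.55,1.6,1.65,1.7,1.75):
    d=bar(t)-bar(.6); print(t,round(d@EX*100,2),round(d[2]*100,2))
print(rel(bar(.6)))
```

```text
0.6 0.0 0.0
0.65 0.68 0.16
0.7 1.37 0.28
0.75 2.06 0.37
0.8 2.76 0.42
0.85 3.45 0.44
0.9 4.15 0.42
0.95 4.85 0.37
1.0 5.54 0.28
1.05 6.23 0.16
1.1 6.91 0.01
1.15 7.58 -0.18
1.2 8.24 -0.4
1.25 8.89 -0.66
1.3 9.53 -0.94
1.35 10.15 -1.26
1.4 10.75 -1.61
1.45 11.34 -1.99
1.5 11.91 -2.4
1.55 12.45 -2.83
1.6 12.97 -3.29
1.65 13.47 -3.78
1.7 13.95 -4.29
1.75 14.4 -4.83
[-1.78  0.08  0.25]
```

Request:
servo_tool --increments '[{"offset":[-0.15,0.7,0],"yaw":0},{"offset":[-0.3,1.4,0],"yaw":0},{"offset":[-0.35,2.05,0],"yaw":0},{"offset":[-0.4,2.75,0],"yaw":0},{"offset":[-0.45,3.45,0],"yaw":0},{"offset":[-0.4,4.15,0],"yaw":0},{"offset":[-0.35,4.85,0],"yaw":0},{"offset":[-0.3,5.5,0],"yaw":0}]'

```text
clock: 6.1
tcp_pos: [0.556, 0.2539, 0.245]
orientation: [0.595, 0.381, 0.595, -0.382]
wrist_force: [-1.1, 0.5, -0.5]
finger_gap: 0.017
```

Run:
```python
from h import *
for n in('wrist','side'): grab(n,n+'4')
print(rel(bar(1.)),env.get_state()['wrist_force'])
im=cv2.imread('pics/side4.png')[130:380,20:270];im=np.hstack([cv2.resize(im,(420,420)),cv2.imread('pics/wrist4.png')[:,180:]]);cv2.imwrite('pics/c4.png',im)
```

```text
[-1.83  0.11  0.25] [ 1.90826268  1.14620863 -0.78957959]
```

View pics/c4.png

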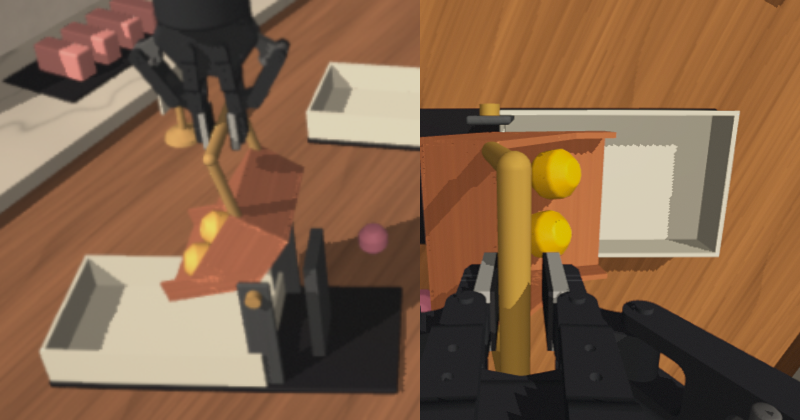

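Tub is near 1 rad, both golds sliding along the front wall; the cage now restrains it. Continuing.

Request:
servo_tool --increments '[{"offset":[0.1,0.7,0],"yaw":0},{"offset":[0.25,1.35,0],"yaw":0},{"offset":[0.45,2.05,0],"yaw":0},{"offset":[0.7,2.7,0],"yaw":0},{"offset":[0.95,3.35,0],"yaw":0},{"offset":[1.2,4.0,0],"yaw":0},{"offset":[1.55,4.6,0],"yaw":0},{"offset":[1.9,5.2,0],"yaw":0}]'

```text
clock: 7.0
tcp_pos: [0.6031, 0.2755, 0.2259]
orientation: [0.595, 0.381, 0.595, -0.382]
wrist_force: [0.9, -0.9, -0.1]
finger_gap: 0.0172
```

Run:
```python
from h import *
for n in('wrist','side'): grab(n,n+'5')
print(rel(bar(1.4)),env.get_state()['wrist_force'])
im=cv2.imread('pics/side5.png')[130:380,20:270];im=np.hstack([cv2.resize(im,(420,420)),cv2.imread('pics/wrist5.png')[:,180:]]);cv2.imwrite('pics/c5.png',im)
```

```text
[-1.88  0.12  0.26] [ 1.35360628  0.36291888 -1.17383578]
```

View pics/c5.png

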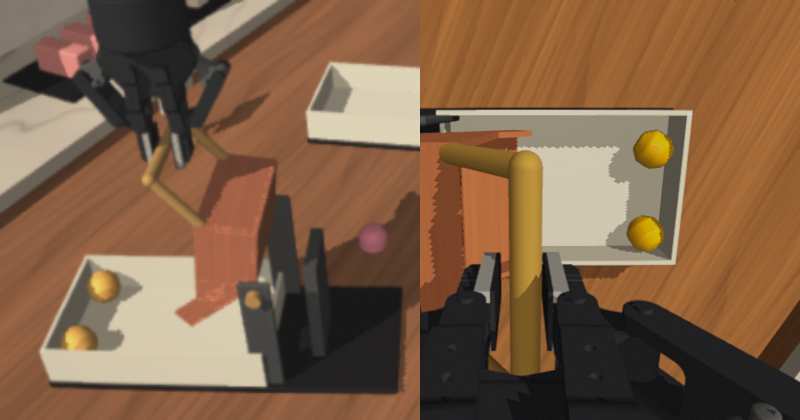

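Both golds rest in the far end of the tray (side crop (103,286),(80,340); wrist crop (652,150),(645,233)). Tub is at ~1.4 rad, well past balance. Easing back along the same arc.

Request:
servo_tool --increments '[{"offset":[-0.15,-0.3,0],"yaw":0},{"offset":[-0.5,-0.9,0],"yaw":0},{"offset":[-0.8,-1.5,0],"yaw":0},{"offset":[-1.1,-2.2,0],"yaw":0},{"offset":[-1.3,-2.85,0],"yaw":0},{"offset":[-1.55,-3.5,0],"yaw":0},{"offset":[-1.7,-4.2,0],"yaw":0},{"offset":[-1.9,-5.2,0],"yaw":0}]'

```text
clock: 7.9
tcp_pos: [0.5549, 0.2533, 0.2455]
orientation: [0.595, 0.382, 0.595, -0.381]
wrist_force: [3.2, 1.6, 3.0]
finger_gap: 0.0167
```

Request:
servo_tool --increments '[{"offset":[-0.1,-0.7,0],"yaw":0},{"offset":[-0.15,-1.4,0],"yaw":0},{"offset":[-0.15,-2.1,0],"yaw":0},{"offset":[-0.15,-2.8,0],"yaw":0},{"offset":[-0.1,-3.5,0],"yaw":0},{"offset":[0,-4.15,0],"yaw":0},{"offset":[0.1,-4.85,0],"yaw":0},{"offset":[0.3,-5.5,0],"yaw":0}]'

```text
clock: 8.7
tcp_pos: [0.5047, 0.2303, 0.242]
orientation: [0.595, 0.381, 0.595, -0.382]
wrist_force: [0.8, 1.1, 0.5]
finger_gap: 0.0172
```

Run:
```python
from h import *
for n in('wrist','side'): grab(n,n+'6')
print(rel(bar(.6)),env.get_state()['wrist_force'])
for t in np.arange(.6,-.01,-.05):
    d=bar(t)-bar(.6); print(round(t,2),round(d@EX*100,2),round(d[2]*100,2))
im=cv2.imread('pics/side6.png')[130:380,20:270];im=np.hstack([cv2.resize(im,(420,420)),cv2.imread('pics/wrist6.png')[:,180:]]);cv2.imwrite('pics/c6.png',im)
```

```text
[-1.85  0.32  0.26] [-0.05529646 -0.22412433 -1.1001079 ]
0.6 0.0 0.0
0.55 -0.67 -0.19
0.5 -1.33 -0.41
0.45 -1.98 -0.67
0.4 -2.62 -0.96
0.35 -3.24 -1.28
0.3 -3.84 -1.63
0.25 -4.43 -2.01
0.2 -4.99 -2.42
0.15 -5.54 -2.86
0.1 -6.06 -3.32
0.05 -6.56 -3.81
-0.0 -7.03 -4.32
```

View pics/c6.png

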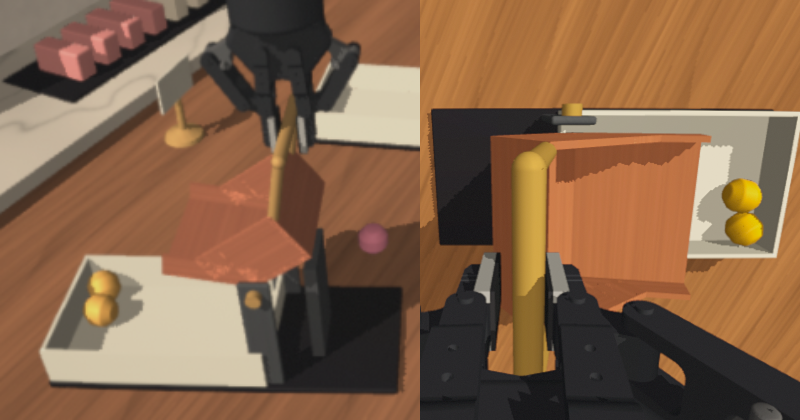

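Tub is empty at ~0.58 rad, golds still in the tray. Continuing down, slower at the end.

Request:
servo_tool --increments '[{"offset":[0.2,-0.6,0],"yaw":0},{"offset":[0.4,-1.3,0],"yaw":0},{"offset":[0.65,-1.95,0],"yaw":0},{"offset":[0.95,-2.6,0],"yaw":0},{"offset":[1.25,-3.2,0],"yaw":0},{"offset":[1.6,-3.8,0],"yaw":0},{"offset":[1.9,-4.3,0],"yaw":0},{"offset":[2.2,-4.7,0],"yaw":0}]'

```text
clock: 9.6
tcp_pos: [0.462, 0.2107, 0.2199]
orientation: [0.595, 0.381, 0.595, -0.382]
wrist_force: [-0.6, -0.7, 0.1]
finger_gap: 0.0171
```

Request:
servo_tool --increments '[{"offset":[0.25,-0.3,0],"yaw":0},{"offset":[0.5,-0.6,0],"yaw":0},{"offset":[0.8,-0.95,0],"yaw":0},{"offset":[1.05,-1.25,0],"yaw":0},{"offset":[1.3,-1.5,0],"yaw":0},{"offset":[1.5,-1.75,0],"yaw":0},{"offset":[1.75,-1.95,0],"yaw":0},{"offset":[1.9,-2.15,0],"yaw":0}]'

```text
clock: 10.4
tcp_pos: [0.4428, 0.2019, 0.2009]
orientation: [0.595, 0.381, 0.595, -0.382]
wrist_force: [-0.2, -0.6, 0.2]
finger_gap: 0.0173
```

Run:
```python
from h import *
for n in('wrist','side'): grab(n,n+'7')
print(rel(bar(0)),env.get_state()['wrist_force'])
im=cv2.imread('pics/side7.png')[130:380,20:270];im=np.hstack([cv2.resize(im,(420,420)),cv2.imread('pics/wrist7.png')[:,180:]]);cv2.imwrite('pics/c7.png',im)
```

```text
[-1.59 -0.    0.24] [-0.60170268 -0.45879166 -0.80243136]
```

View pics/c7.png

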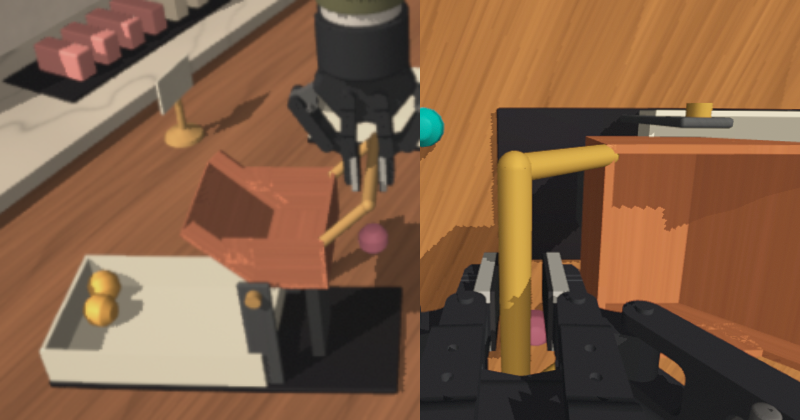

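Tub looks upright, bar free in the pads. I nudge back a few mm, open slightly, and lift clear.

Request:
servo_tool --increments '[{"offset":[0.1,-0.1,0],"yaw":0},{"offset":[0.2,-0.2,0],"yaw":0},{"offset":[0.2,-0.2,0],"yaw":0},{"offset":[0.2,-0.2,0],"yaw":0},{"offset":[0.2,-0.2,0],"yaw":0},{"offset":[0.2,-0.2,0],"yaw":0},{"offset":[0.2,-0.2,0],"yaw":0},{"offset":[0.2,-0.2,0],"yaw":0}]'

```text
clock: 11.3
tcp_pos: [0.4413, 0.2011, 0.1993]
orientation: [0.595, 0.381, 0.595, -0.382]
wrist_force: [-0.4, -0.6, 0.2]
finger_gap: 0.0171
```

Request:
servo_tool --increments '[{"offset":[0,0,0],"yaw":0},{"offset":[0,0,0],"yaw":0},{"offset":[0,0,0],"yaw":0},{"offset":[0,0,0],"yaw":0},{"offset":[0,0,0],"yaw":0},{"offset":[0,0,0],"yaw":0},{"offset":[0,0,0],"yaw":0},{"offset":[0,0,0],"yaw":0}]' --claw 0.4

```text
clock: 12.1
tcp_pos: [0.4413, 0.2012, 0.1992]
orientation: [0.595, 0.381, 0.595, -0.382]
wrist_force: [-0.8, -0.6, -0.1]
finger_gap: 0.0342
```

Request:
servo_tool --increments '[{"offset":[-0.7,0,0],"yaw":0},{"offset":[-2,0,0],"yaw":0},{"offset":[-3.5,0,0],"yaw":0},{"offset":[-5,0,0],"yaw":0},{"offset":[-7,0,0],"yaw":0},{"offset":[-9,0,0],"yaw":0},{"offset":[-11,0,0],"yaw":0},{"offset":[-12,0,0],"yaw":0}]'

```text
clock: 12.9
tcp_pos: [0.4419, 0.2014, 0.3215]
orientation: [0.596, 0.382, 0.595, -0.381]
wrist_force: [0.1, 0.1, -0.2]
finger_gap: 0.0342
```

Run:
```python
from h import *
for n in('scene','side'): grab(n,n+'8')
P,c,ok=cloud('side8');u=np.tile(np.arange(560),420);v=np.repeat(np.arange(420),560)
for a in('side0','side8'):
    P,c,ok=cloud(a);m=ok&(u>210)&(u<255)&(v>200)&(v<275)&(P[:,2]>.2115)&(P[:,2]<.235);print(a,m.sum(),P[m].mean(0).round(4))
print(env.get_state()['wrist_force'],env.get_state()['clock'],env.get_state()['tcp_pos'])
for a in('scene','side'):
    d=cv2.absdiff(cv2.imread(f'pics/{a}0.png'),cv2.imread(f'pics/{a}8.png')).max(2); 
im=np.hstack([cv2.imread('pics/side8.png'),cv2.imread('pics/scene8.png')]);cv2.imwrite('pics/both8.png',cv2.resize(im,(800,300)))
```

```text
side0 410 [0.4391 0.2069 0.2207]
side8 409 [0.4388 0.2073 0.2208]
[ 0.29497628 -0.61205771 -0.0474947 ] 13.0 [0.44206127 0.20138562 0.32085896]
```

View pics/side8.png

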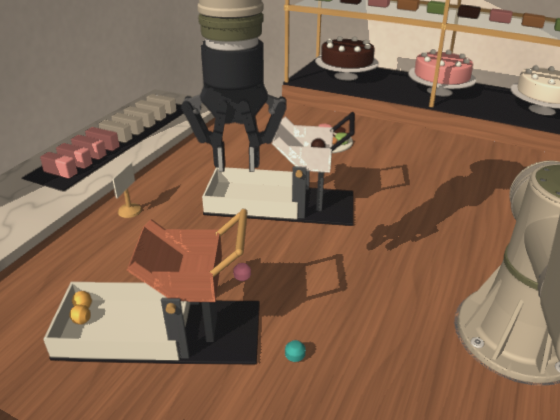

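View pics/scene8.png

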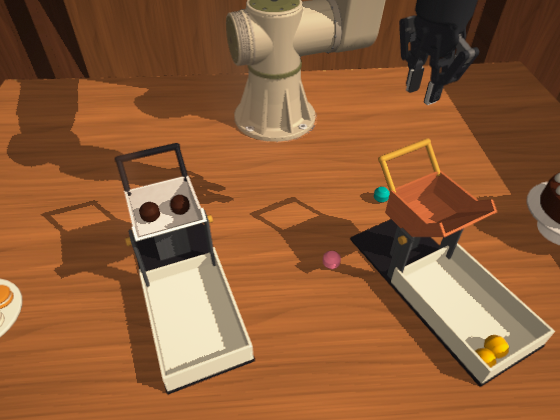

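The bar is back within 0.5 mm of its first measured position. Both golds lie in the tray (scene (496,346) and (486,357)), the white hopper and look-alikes are unmoved, and the gripper is clear.

```bash
python3 -c "
from workcell import env
print(env.hand_in())"
```

```text
the job is handed in; nothing more can be done
None
```

The copper hopper was tipped and emptied, then eased back upright, and the job was handed in at about 13 s on the clock; the hand-in gives no verdict.

I straddled the brass bar loosely with the fingers and led the hopper over at about 0.5 rad/s to about 1.4 rad. That is well past balance but short of the 1.75 rad stop. Both gold chocolates dropped into the tray, and I led the empty hopper back along the same arc, slower at the end.

- **Copper hopper:** the bar's measured position is within 0.5 mm of where it started, so it stands upright on its rest.
- **Gold chocolates:** both are lying in the tray.
- **White hopper and look-alikes:** these appear unmoved in the last pictures. I did not measure them.
- **Forces:** the wrist force read about 9 N at most at the end of a move. It was not sampled during the moves.
- **Gripper:** it ended about 10 cm above the bar, touching nothing.

No check failed. The only disagreement was 2–4 mm between camera estimates of the bar position, which the loose finger gap allowed for.

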